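# Snap the can stop onto the guide bar

## Task

Set up the can guide for the next batch: take the wider of the two spring clips and push it straight down over the thicker guide bar, about half-way between its end posts, until both arms snap past the bar and the clip sits fully home and upright. Then let go of it. Leave the narrow clip standing where it is.

Things in the scene. Friction and masses are not known exactly. Their poses are not given: they have to be found in the camera images.
- clip_wide_tab (a point): Wide spring clip, loose, 115 g, 98 mm tall, standing mouth down. Point: centre of its grey tab (20 x, 30 y, 50 mm z), 73 mm above the arm tips. Under the tab a 39 x 34 x 8 mm crown, then steel arms at +x and -x: channel along y, mouth 18 mm, tips flared to 32; snaps at about 10-15 N. Home, the point is 48 mm above the bar's axis (about 76 at first touch). Either way round is right. z up.
- rail_thick_mid (a point): Thick guide bar: bare steel, 30 mm diameter, fixed, level along y, 154 mm free between two aluminium end posts (36 mm across the bar, 16 mm thick, tops 20 mm above the bar's axis) on a grey base plate (56 x 190 x 8 mm). This point lies on the bar's axis, half-way between the posts, 70 mm above the table. z up.
- clip_narrow_tab (a point): The narrow spring clip, loose, the same shape but smaller (crown 21 x 20 mm, 64 mm tall), for a 12 mm bar; not to be used. This point is the centre of its tab (12 mm along x, 18 mm along y, 40 mm high), 44 mm above the arm tips.
- rail_thin_mid (a point): The thin guide bar, 12 mm in diameter, on a stand of the same make as the thick one; not to be used. This point lies on its axis, half-way between the posts, 70 mm above the table; the bar runs along y.
Things that resemble listed ones, but are neither listed nor needed, are in the scene too. Leave any purple or red look-alike of the part that bears clip_wide_tab alone.

How it is judged:
By the outcome, as a careful person would: the job done as asked, in the order asked, and still so for the second after the job is handed in, with the robot touching nothing.
It also fails if it takes over 38 s, if anything falls off the work surface, if the arm or the gripper's body presses on something with over 40 N, if the wrist force passes 120 N, or if a joint passes its speed limit or range.

## Robot

A 6-joint arm with a two-finger parallel gripper is mounted at the origin on the work surface. World frame = base frame: x ahead of the robot, y to its left, z up, the work surface at z = 0. Lengths are in m, angles in rad, forces in N, time in s.
With the tool pointing down it reaches from about 0.325 to 0.9 m from the base axis. Payload 6.1 kg.
Tool frame: the origin (TCP) lies midway between the tips of the shut fingers; the grasp point (between the pads) lies 19 mm behind it (r.tcp_to_grasp is the distance from the TCP to the grasp point, in m); y points along the fingers, z is the direction in which the jaws open and shut, and the axes are right-handed (so a half turn about y gives the same grasp; the last joint's range is limited). The gripper opens to 87 mm and grips with 3 to 60 N. Pads are 19 mm wide; open, the fingers measure 117 mm over their backs; the gripper's body (75 mm by 190 mm) begins 51 mm behind the grasp point.
Start: joints at [-1.433, 0.22, 1.526, -0, 1.395, -0.126], TCP at [0.163, -0.603, 0.223] pointing down, gripper open.
Joint ranges: [-2.98, 2.98], [-0.91, 2.08], [0.09, 2.57], [-1.24, 4.39], [0.2, 2.65], [-2.68, 2.68]. Speed limits (rad/s): [2.57, 2.57, 3.01, 3.14, 3.14, 3.14].

## Interface

Orientations are given as a 3x3 rotation matrix whose columns are the frame's x, y, z axes.
In Python, from cell import r gives the robot as it stands.
- The arm moves only by the tool apply_moves, never from a script. Its argument "motion" is a list that holds one entry, the list of rows, each a list of 7 numbers: the opening, from 0 (shut) to 1 (fully open), then the shift along the tool's x, y, z in cm, then the turn, a rotation vector about the tool's x, y, z in rad. A call has exactly 5 rows; each row is the pose to reach, as a shift and turn from the pose commanded when the call began, along the tool's axes at that moment; what a row does not reach only later rows make up. A row lasts 1/10 s, in which the tool goes at most 50 mm and 8.59 degrees, less where a joint would pass 70% of its speed; a pose out of reach is approached as far as the arm can. A call with a gripper value outside its range is refused whole. The fingers move at their own pace and stop on an object; "grip_force" is the grip in N (left out, the last holds). Time passes only in rows, so rows that repeat a pose let the fingers close, or fill a call up. It gives the time, the measured TCP pose, the force and the opening at its end, in the units of the state.
- r.get_state(): the state, without advancing time (a new reading comes with each control period).
- r.grab_frame(name): name is "side" or "top"; returns the picture (480x640x3 uint8, blue, green, red); there is no depth.
- r.camera_params(name): a dict with "intrinsics" (3x3 intrinsics, pixels), "xyz" and "attitude" of the camera in the world. Camera axes: x right, y up, looking along -z (the intrinsics and any distortion apply to the point x, -y, -z); pixel columns grow to the right and rows downward; lengths in m; the calibration is good to about 2 mm. A picture is of the moment at which its call begins. camera_params takes no time and is no camera call.
- r.sign_off(): hands the job in, once; it reports no verdict.
Trained networks look in the newest picture that a camera, given by its name, has taken for a name from the list of things; names that differ only in an ending like _2 or _b are one class to them, and where a whole thing is asked for, a point or a joint stands for the part that bears it (a point fixed in the world has none). Each returns a list of dicts, best first, with "conf" (0 to 1); they miss things now and then, are a little off and sometimes report something else, mostly with a low value. They report only what shows in the picture. A call takes as long as a camera call. They do not tell look-alikes from the thing itself.
- r.outline_of(query, camera): "pixels" (480x640 bool, what is visible of it) and "bbox" ([centre column, centre row, width, height] in pixels, round what is visible of it).
- r.landmark_of(query, camera): "uv" ([column, row] in pixels: a listed point, or the origin of a listed thing).
The state is a dict: "time": time; "q": joint angles; "qvel": joint speeds; "joint_torque": joint torques, N m; "ee_pos": TCP position; "orientation": TCP orientation; "wrist_force": force on the tool from outside, world axes, zero at the start; "ft_torque": the same for the moment, N m; "gripper_width": opening from 0.0 (shut) to 1.0 (fully open).
Only numpy, scipy, OpenCV 4.12 (cv2) and the standard library are available. Lean on these libraries where they do the work, as an engineer would, in place of code of your own. Each camera call takes 0.05 s, during which the arm holds its last target.

## Working session

There is one attempt and no reset: what is moved stays moved. The work goes in short steps, Python scripts to look and compute and a tool call to move; the robot and the scene stay as the last step left them, time stands still between calls to the robot, and variables do not carry over. Pictures are saved under pics/ and viewed, and the job is handed in when it is done.

Besides the shell and the picture viewer there is one more tool, called after ">>>" as name(argument=value, ...), one argument or row to a line, values as JSON. apply_moves: Moves the arm, as the interface text tells. Its arguments: {"type":"object","properties":{"motion":{"type":"array"},"grip_force":{"type":"number"}},"required":["motion"]}

```bash
ls; mkdir -p pics; python3 - <<'E'
from cell import r
import cv2
s=r.get_state();print({k:(v if not hasattr(v,'round') else v) for k,v in s.items()})
for n in ["side","top"]:
    im=r.grab_frame(n);cv2.imwrite(f"pics/{n}0.png",im);print(n,r.camera_params(n))
    for q in ["clip_wide_tab","rail_thick_mid","clip_narrow_tab","rail_thin_mid"]:
        print(q,[(d['uv'],round(d['conf'],2)) for d in r.landmark_of(q,n)])
E
```

```text
pics
{'time': 0.0, 'q': array([-1.43311092e+00,  2.21241962e-01,  1.52760258e+00, -3.59612582e-05,
        1.39470256e+00, -1.26090712e-01]), 'qvel': array([ 5.69003504e-05,  7.23925831e-04, -9.06131015e-05, -8.17945816e-04,
       -9.78825149e-05, -3.73032274e-05]), 'joint_torque': array([ 2.21754730e-03, -4.94602668e+01, -3.87376750e+01,  6.99989777e-02,
        5.72498655e-02, -1.42420254e-04]), 'ee_pos': array([ 0.16285913, -0.60276526,  0.22143197]), 'orientation': array([[-9.65410703e-01, -3.03319328e-04,  2.60733738e-01],
       [-2.60733830e-01,  1.93109022e-03, -9.65408795e-01],
       [-2.10673226e-04, -9.99998089e-01, -1.94338078e-03]]), 'wrist_force': array([-0.68995837,  0.55172787,  0.10088817]), 'ft_torque': array([-0.01573875,  0.02178132, -0.04309066]), 'gripper_width': 0.9994850997901268}
side {'intrinsics': array([[520.87334407,   0.        , 323.26783789],
       [  0.        , 520.87334407, 232.91776307],
       [  0.        ,   0.        ,   1.        ]]), 'xyz': array([0.38968247, 0.62800247, 0.47622048]), 'attitude': array([[-0.98428388,  0.10264755, -0.143696
[... 275 characters left out ...]
)]
clip_narrow_tab [([340.0, 337.1], 0.85)]
rail_thin_mid [([286.4, 183.9], 0.97)]
top {'intrinsics': array([[463.38517124,   0.        , 318.64665889],
       [  0.        , 463.38517124, 235.35744402],
       [  0.        ,   0.        ,   1.        ]]), 'xyz': array([ 0.40486492, -0.00234669,  0.81216344]), 'attitude': array([[ 0.00525098,  0.99191853, -0.12676773],
       [-0.99927756,  0.00997661,  0.0366718 ],
       [ 0.03764015,  0.12648359,  0.99125432]])}
clip_wide_tab [([390.2, 326.4], 0.93), ([420.8, 257.5], 0.85), ([474.9, 285.9], 0.85), ([370.9, 265.5], 0.75)]
rail_thick_mid [([192.7, 173.3], 0.85)]
clip_narrow_tab [([196.0, 270.1], 0.64)]
rail_thin_mid [([394.3, 177.6], 0.61)]
```

View pics/side0.png

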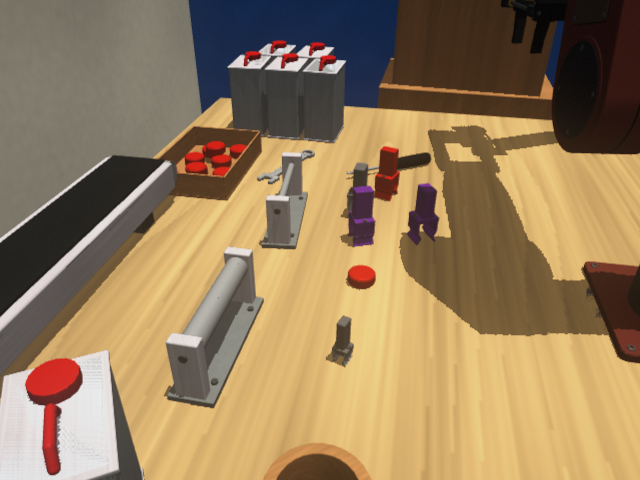

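View pics/top0.png

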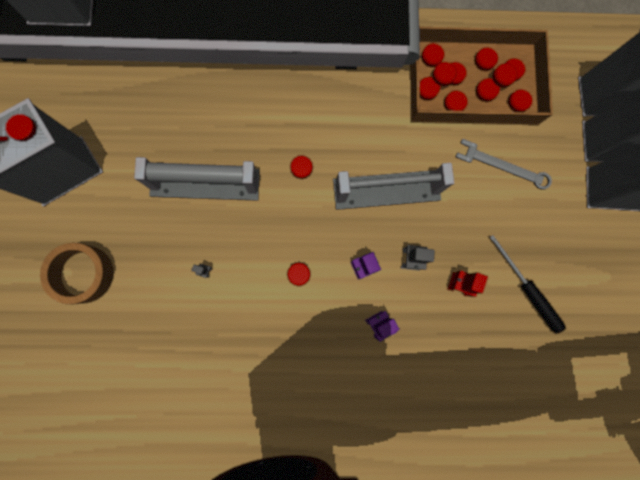

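The pictures show these candidates for the wide clip:
- **Grey:** top (421,257), side (361,177)
- **Purple:** top (371,265) and (390,326), side (361,202) and (425,200)
- **Red:** top (475,286), side (391,160)

The small grey clip at top (202,269) is the narrow one. I choose the grey one at top (421,257). The thick bar is at top (193,173) and the thin one at (394,178).

```bash
cat > h.py <<'E'
import numpy as np,cv2
from cell import r
def proj(n,P):
    c=r.camera_params(n);p=np.asarray(c['attitude']).T@(np.asarray(P)-c['xyz']);p=p*[1,-1,-1]
    u=c['intrinsics']@p;return u[:2]/u[2]
def ray(n,uv):
    c=r.camera_params(n);d=np.linalg.inv(c['intrinsics'])@[uv[0],uv[1],1];d=c['attitude']@(d*[1,-1,-1]);return np.array(c['xyz']),d/np.linalg.norm(d)
def atz(n,uv,z):
    o,d=ray(n,uv);return o+d*(z-o[2])/d[2]
def tri(a,b,na="top",nb="side"):
    (o1,d1),(o2,d2)=ray(na,a),ray(nb,b)
    t=np.linalg.lstsq(np.c_[d1,-d2],o2-o1,rcond=None)[0];p,q=o1+t[0]*d1,o2+t[1]*d2
    return (p+q)/2,np.linalg.norm(p-q)
E
python3 - <<'E'
from h import *
np.set_printoptions(precision=4,suppress=True)
print("tab",tri((420.8,257.5),(360.6,176.7)))
print("thick",tri((192.7,173.3),(216.6,304.2)), atz("top",(192.7,173.3),.07))
print("narrow",tri((196,270.1),(340,337.1)))
t=cv2.imread("pics/top0.png");s=cv2.imread("pics/side0.png")
a=cv2.resize(t[225:305,340:500],None,fx=5,fy=5,interpolation=cv2.INTER_CUBIC)
cv2.imwrite("pics/c1.png",a)
b=cv2.resize(t[140:215,120:270],None,fx=5,fy=5,interpolation=cv2.INTER_CUBIC)
cv2.imwrite("pics/c2.png",b)
c=cv2.resize(s[140:260,330:450],None,fx=5,fy=5,interpolation=cv2.INTER_CUBIC)
cv2.imwrite("pics/c3.png",c)
c=cv2.resize(s[230:410,150:290],None,fx=3.3,fy=3.3,interpolation=cv2.INTER_CUBIC)
cv2.imwrite("pics/c4.png",c)
E
```

```text
tab (array([ 0.4654, -0.1934,  0.0781]), np.float64(0.0015594053601390087))
thick (array([0.5973, 0.1748, 0.0726]), np.float64(0.002890855114045909)) [0.5995 0.1758 0.07  ]
narrow (array([0.4451, 0.1708, 0.0421]), np.float64(0.0027497435262293832))
```

View pics/c1.png

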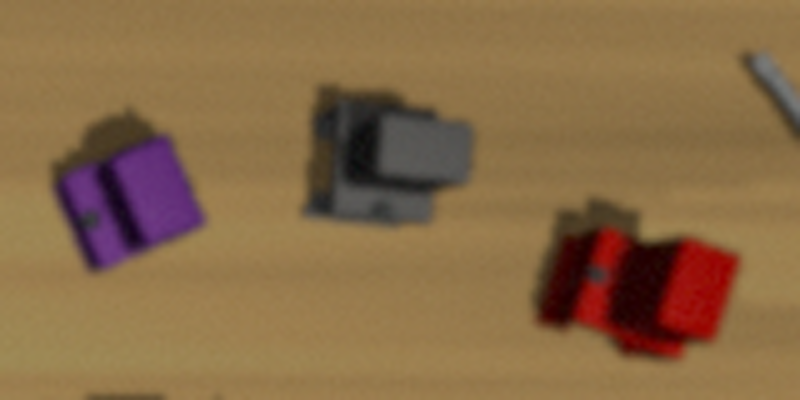

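View pics/c2.png

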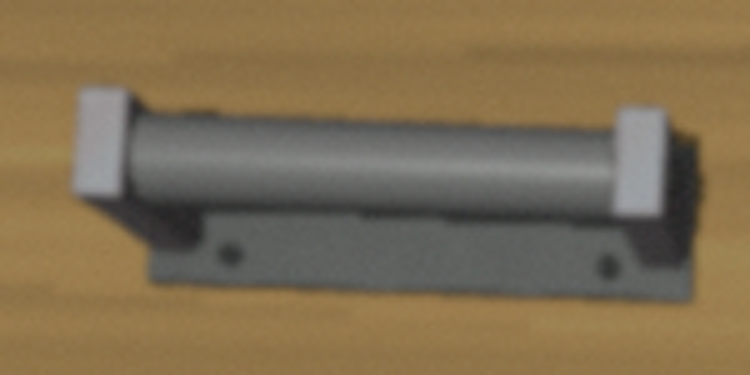

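View pics/c3.png

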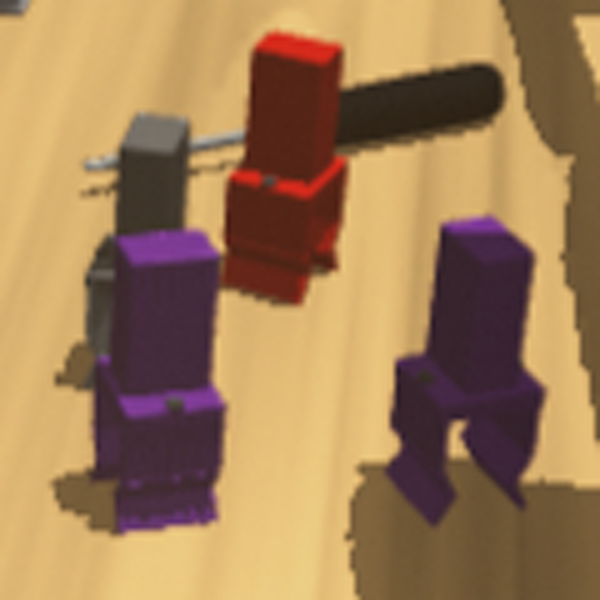

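View pics/c4.png

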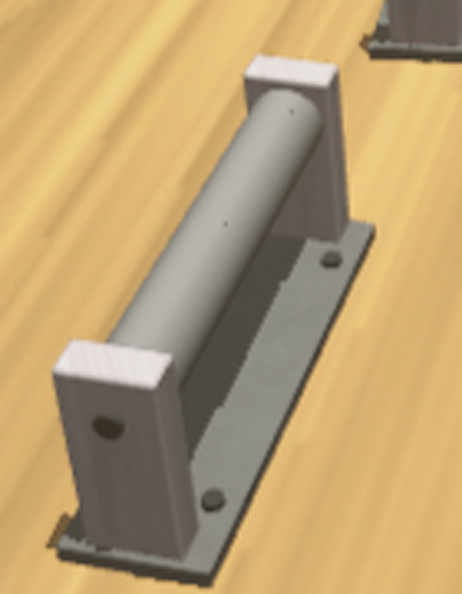

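```bash
python3 - <<'E'
from h import *
np.set_printoptions(precision=4,suppress=True)
tab=np.array([(382,113),(470,122),(468,187),(380,180)])/5+[340,225]
P=np.array([atz("top",p,.098) for p in tab]);print(P,P.mean(0))
l=P[1]-P[0]+P[2]-P[3];w=P[3]-P[0]+P[2]-P[1];print("len",np.linalg.norm(l)/2,"wid",np.linalg.norm(w)/2,"yaw",np.degrees(np.arctan2(l[0],-l[1])),np.degrees(np.arctan2(w[1],w[0])))
print("tab@.073",atz("top",(420.8,257.5),.073),atz("side",(360.6,176.7),.073))
s=np.array([(118,150),(130,116),(188,122),(183,155)])/5+[330,140]
S=np.array([atz("side",p,.098) for p in s]);print("side tab top",S,S.mean(0))
for nm,L,R,sc,o,n in [("top",[(78,88),(130,90),(124,195),(73,192)],[(617,107),(667,108),(663,215),(613,215)],5,[120,140],"top"),
  ("side",[(70,340),(55,373),(165,390),(174,355)],[(258,55),(245,75),(330,88),(340,65)],3.3,[150,230],"side")]:
    L=np.array([atz(n,np.array(p)/sc+o,.09) for p in L]).mean(0);R=np.array([atz(n,np.array(p)/sc+o,.09) for p in R]).mean(0)
    d=L-R;print(nm,L,R,"mid",(L+R)/2,"len",np.linalg.norm(d),"dir deg",np.degrees(np.arctan2(d[1],d[0])))
s=r.get_state();p=s['ee_pos'];R=s['orientation'];print(R.T@(np.array([.466,-.193,.2])-p))
E
```

```text
[[ 0.4785 -0.1817  0.098 ]
 [ 0.4759 -0.2094  0.098 ]
 [ 0.4555 -0.2082  0.098 ]
 [ 0.4575 -0.1806  0.098 ]] [ 0.4668 -0.195   0.098 ]
len 0.027745952171388002 wid 0.020686172560981757 yaw -4.693576594140424 176.87955337953386
tab@.073 [ 0.465  -0.1948  0.073 ] [ 0.4672 -0.204   0.073 ]
side tab top [[ 0.4771 -0.1759  0.098 ]
 [ 0.4765 -0.2043  0.098 ]
 [ 0.4561 -0.2033  0.098 ]
 [ 0.455  -0.1764  0.098 ]] [ 0.4662 -0.19    0.098 ]
top [0.6012 0.2532 0.09  ] [0.5973 0.0839 0.09  ] mid [0.5993 0.1686 0.09  ] len 0.1693774496372772 dir deg 88.68981186070984
side [0.5989 0.2565 0.09  ] [0.5955 0.0865 0.09  ] mid [0.5972 0.1715 0.09  ] len 0.17000197980254997 dir deg 88.85187065539219
[-0.3996  0.0225 -0.3172]
```

```bash
cat >> h.py <<'E'
from scipy.spatial.transform import Rotation as Ro
def go(P,yaw):
    s=r.get_state();p=s['ee_pos'];R=np.array(s['orientation']);a=np.radians(yaw)
    y=np.array([0,0,-1.]);z=np.array([np.cos(a),np.sin(a),0]);T=np.c_[np.cross(y,z),y,z]
    print("t",round(s['time'],2),"pos",p.round(4),"F",np.round(s['wrist_force'],1),"g",round(s['gripper_width'],3),"q",np.round(s['q'],2))
    print("shift cm",(100*R.T@(np.array(P)-p)).round(2),"rot",Ro.from_matrix(R.T@T).as_rotvec().round(4))
E
python3 -c "
from h import *
go([.466,-.193,.15],-2)"
```

```text
t 0.5 pos [ 0.163  -0.6034  0.2225] F [ 0.  -0.  -0.5] g 0.998 q [-1.43  0.22  1.53  0.    1.39 -0.13]
shift cm [-39.96   7.25 -31.72] rot [-0.     -1.2721 -0.    ]
```

>>> apply_moves(
  motion=[
    [[1,-40,2,-31.7,0,-1.272,0],[1,-40,2,-31.7,0,-1.272,0],[1,-40,2,-31.7,0,-1.272,0],[1,-40,2,-31.7,0,-1.272,0],[1,-40,2,-31.7,0,-1.272,0]],
  ],
  grip_force=45,
)

```text
time: 1.0
ee_pos: [0.3123, -0.4009, 0.2129]
orientation: [[-0.524, 0.0, 0.852], [-0.852, -0.001, -0.524], [0.0, -1.0, 0.001]]
wrist_force: [0.8, 0.1, 0.6]
gripper_width: 1.004
```

```bash
python3 -c "
from h import *
go([.466,-.193,.15],-2)"
```

```text
t 1.0 pos [ 0.3123 -0.4009  0.2129] F [0.8 0.1 0.6] g 1.004 q [-1.06 -0.05  1.84  0.    1.36 -0.51]
shift cm [-25.76   6.28   2.19] rot [-6.000e-04 -5.165e-01  4.000e-04]
```

>>> apply_moves(
  motion=[
    [[1,-25.8,6,2.2,0,-0.516,0],[1,-25.8,6,2.2,0,-0.516,0],[1,-25.8,6,2.2,0,-0.516,0],[1,-25.8,6,2.2,0,-0.516,0],[1,-25.8,6,2.2,0,-0.516,0]],
  ],
)

```text
time: 1.5
ee_pos: [0.4585, -0.2059, 0.1564]
orientation: [[-0.039, 0.001, 0.999], [-0.999, -0.001, -0.039], [0.001, -1.0, 0.001]]
wrist_force: [1.0, -0.6, 0.3]
gripper_width: 0.998
```

>>> apply_moves(
  motion=[
    [[1,0,0,0,0,0,0],[1,0,0,0,0,0,0],[1,0,0,0,0,0,0],[1,0,0,0,0,0,0],[1,0,0,0,0,0,0]],
  ],
)

```text
time: 2.0
ee_pos: [0.457, -0.2089, 0.1568]
orientation: [[-0.043, 0.001, 0.999], [-0.999, -0.001, -0.043], [0.001, -1.0, 0.001]]
wrist_force: [-0.2, 0.2, -0.6]
gripper_width: 1.001
```

```bash
python3 -c "
from h import *
go([.466,-.193,.058],-2)
for n in ['top','side']: cv2.imwrite(f'pics/{n}1.png',r.grab_frame(n))"
```

```text
t 2.0 pos [ 0.457  -0.2089  0.1568] F [-0.2  0.2 -0.6] g 1.001 q [-0.59 -0.02  1.91 -0.    1.25 -0.54]
shift cm [-1.63  9.88  0.83] rot [-0.0006 -0.0085  0.0005]
```

View pics/side1.png

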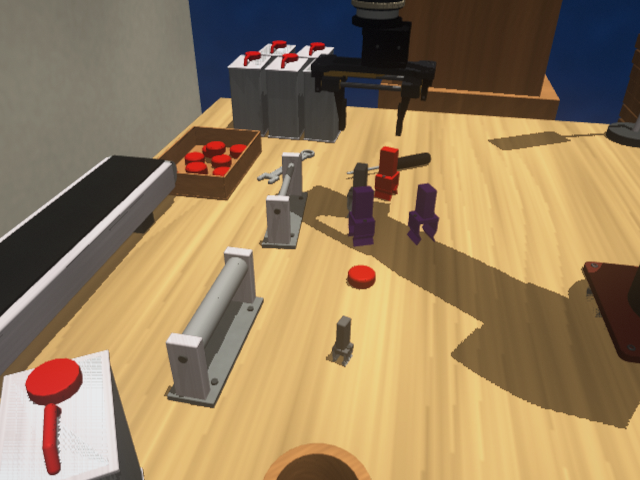

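The gripper hovers behind and above the grey clip, with the fingers at about (340,120) and (402,120) opening along x. The nearby purple and red clips are clear of it. Next I centre over the clip and descend.

>>> apply_moves(
  motion=[
    [[1,-1.6,0,0.8,0,-0.008,0],[1,-1.6,3,0.8,0,-0.008,0],[1,-1.6,4,0.8,0,-0.008,0],[1,-1.6,4,0.8,0,-0.008,0],[1,-1.6,4,0.8,0,-0.008,0]],
  ],
)

```text
time: 2.6
ee_pos: [0.4659, -0.1922, 0.1166]
orientation: [[-0.034, -0.0, 0.999], [-0.999, 0.0, -0.034], [-0.0, -1.0, -0.0]]
wrist_force: [-0.2, 0.2, -0.4]
gripper_width: 1.0
```

```bash
python3 -c "
from h import *
go([.466,-.193,.058],-2)
for n in ['top','side']: cv2.imwrite(f'pics/{n}2.png',cv2.resize(r.grab_frame(n)[100:280,250:520] if n=='side' else r.grab_frame(n)[170:350,310:580],None,fx=2.9,fy=2.9))"
```

```text
t 2.6 pos [ 0.4659 -0.1922  0.1166] F [-0.2  0.2 -0.4] g 1.0 q [-0.55  0.04  1.94 -0.    1.17 -0.51]
shift cm [0.08 5.86 0.01] rot [ 0.0003  0.0013 -0.0001]
```

View pics/side2.png

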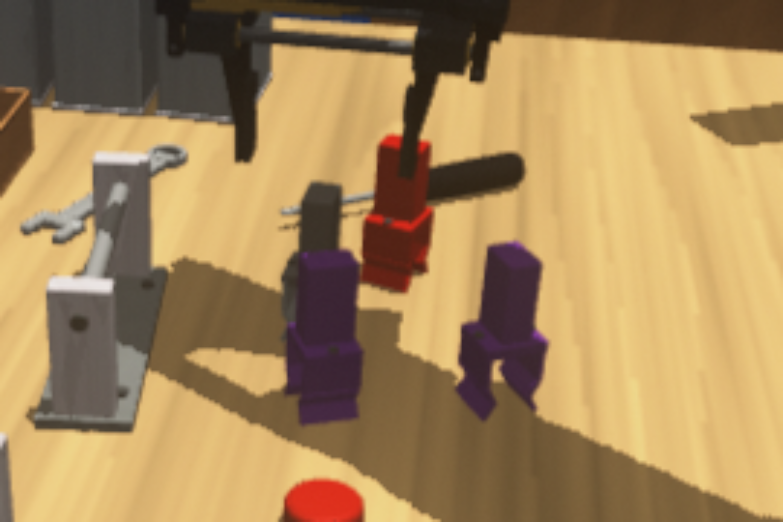

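View pics/top2.png

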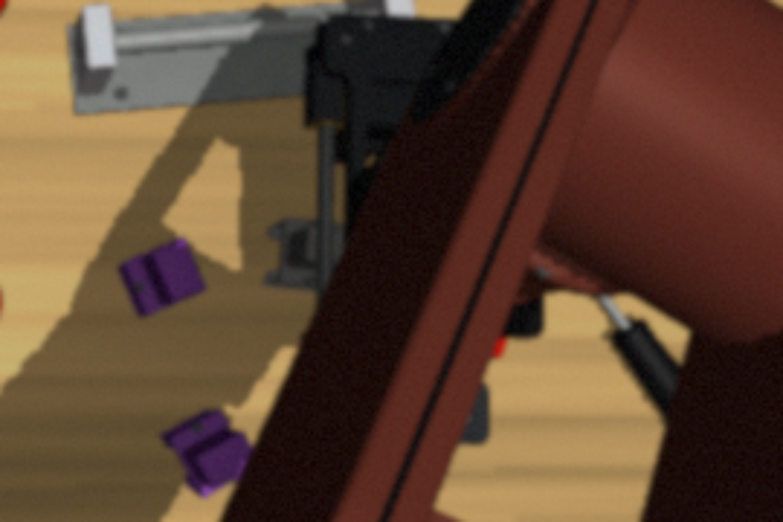

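The fingers straddle the grey tab: in the side crop it stands at (320,210), between the fingers at (243,150) and (412,160). I'll descend now.

>>> apply_moves(
  motion=[
    [[1,0,2.0,0,0,0,0],[1,0,4.0,0,0,0,0],[1,0,5.5,0,0,0,0],[1,0,5.9,0,0,0,0],[1,0,5.9,0,0,0,0]],
  ],
)

```text
time: 3.2
ee_pos: [0.466, -0.192, 0.0575]
orientation: [[-0.033, -0.0, 0.999], [-0.999, 0.0, -0.033], [-0.0, -1.0, -0.0]]
wrist_force: [0.2, -0.6, 0.9]
gripper_width: 1.002
```

>>> apply_moves(
  motion=[
    [[0.4,0,0,0,0,0,0],[0.3,0,0,0,0,0,0],[0.1,0,0,0,0,0,0],[0,0,0,0,0,0,0],[0,0,0,0,0,0,0]],
  ],
)

```text
time: 3.7
ee_pos: [0.4662, -0.1919, 0.0576]
orientation: [[-0.033, 0.0, 0.999], [-0.999, -0.0, -0.033], [0.0, -1.0, 0.0]]
wrist_force: [-0.0, -0.4, -0.2]
gripper_width: 0.631
```

>>> apply_moves(
  motion=[
    [[0,0,0,0,0,0,0],[0,0,0,0,0,0,0],[0,0,0,0,0,0,0],[0,0,0,0,0,0,0],[0,0,0,0,0,0,0]],
  ],
)

```text
time: 4.2
ee_pos: [0.4661, -0.1918, 0.0573]
orientation: [[-0.033, 0.0, 0.999], [-0.999, -0.0, -0.033], [0.0, -1.0, 0.0]]
wrist_force: [0.6, 0.6, 0.3]
gripper_width: 0.225
```

```bash
python3 -c "
from h import *
go([.466,-.193,.058],-2)
cv2.imwrite('pics/side3.png',cv2.resize(r.grab_frame('side')[60:240,250:520],None,fx=2.9,fy=2.9))"
```

```text
t 4.2 pos [ 0.4661 -0.1918  0.0573] F [0.6 0.6 0.3] g 0.225 q [-0.55  0.12  1.97  0.    1.05 -0.51]
shift cm [ 0.12 -0.07 -0.  ] rot [-0.0002  0.0019  0.    ]
```

View pics/side3.png

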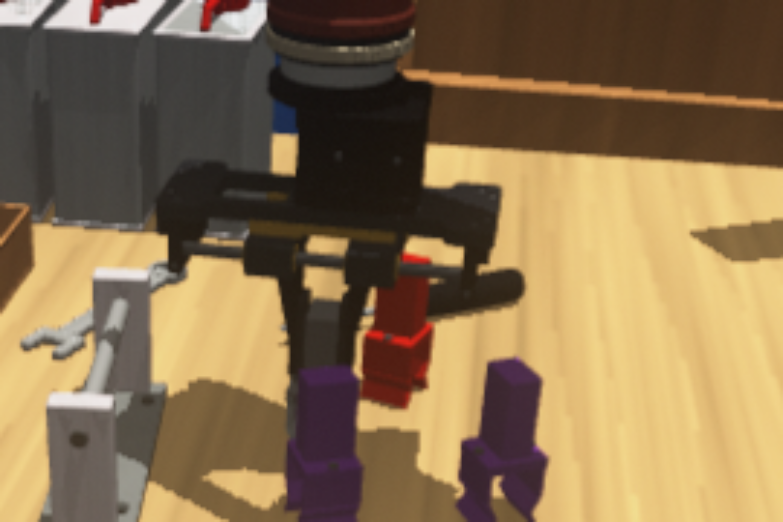

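The opening of 0.225 equals 19.6 mm, which matches the 20 mm tab, so the clip is gripped. I'll lift it straight up.

>>> apply_moves(
  motion=[
    [[0,0,0,0,0,0,0],[0,0,-1,0,0,0,0],[0,0,-4,0,0,0,0],[0,0,-8,0,0,0,0],[0,0,-13,0,0,0,0]],
  ],
)

```text
time: 4.75
ee_pos: [0.4644, -0.1909, 0.1874]
orientation: [[-0.033, -0.004, 0.999], [-0.999, 0.002, -0.033], [-0.002, -1.0, -0.004]]
wrist_force: [1.4, -0.5, -1.0]
gripper_width: 0.225
```

```bash
python3 -c "
from h import *
cv2.imwrite('pics/side4.png',cv2.resize(r.grab_frame('side')[60:240,250:520],None,fx=2.9,fy=2.9))
go([.598,.170,.185],-1.2)"
```

```text
t 4.8 pos [ 0.4693 -0.1937  0.1982] F [ 4.7 -1.7  5.8] g 0.226 q [-0.55 -0.05  1.86 -0.    1.32 -0.51]
shift cm [-36.78   1.23  11.66] rot [-0.0097 -0.0118  0.0056]
```

View pics/side4.png

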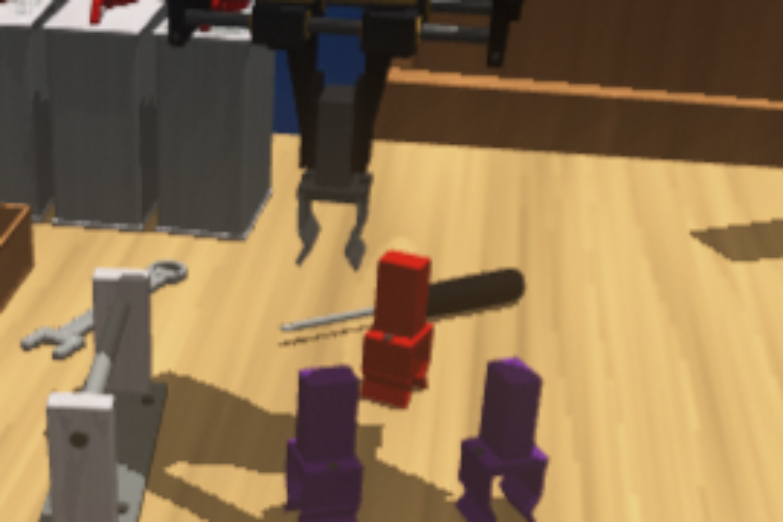

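The clip hangs upright, with its mouth at about (330,260) in the crop. I'll carry it to the bar.

>>> apply_moves(
  motion=[
    [[0,-2,0,0.6,0,-0.01,0],[0,-6,0,2,0,-0.01,0],[0,-10,0,3.2,0,-0.01,0],[0,-14,0,4.4,0,-0.01,0],[0,-18,0,5.7,0,-0.01,0]],
  ],
)

```text
time: 5.3
ee_pos: [0.5291, -0.0123, 0.1879]
orientation: [[-0.023, 0.001, 1.0], [-1.0, -0.0, -0.023], [0.0, -1.0, 0.001]]
wrist_force: [0.3, -0.6, -1.1]
gripper_width: 0.226
```

>>> apply_moves(
  motion=[
    [[0,-4,0,1.4,0,0,0],[0,-8,0,2.7,0,0,0],[0,-12,0,4,0,0,0],[0,-15,0,5.2,0,0,0],[0,-17,0,5.6,0,0,0]],
  ],
)

```text
time: 5.8
ee_pos: [0.5894, 0.1573, 0.1877]
orientation: [[-0.021, 0.001, 1.0], [-1.0, 0.0, -0.021], [-0.0, -1.0, 0.001]]
wrist_force: [0.1, 0.4, -0.5]
gripper_width: 0.226
```

>>> apply_moves(
  motion=[
    [[0,0,0,0,0,0,0],[0,0,0,0,0,0,0],[0,0,0,0,0,0,0],[0,0,0,0,0,0,0],[0,0,0,0,0,0,0]],
  ],
)

```text
time: 6.3
ee_pos: [0.5888, 0.1539, 0.1875]
orientation: [[-0.024, 0.0, 1.0], [-1.0, -0.0, -0.024], [0.0, -1.0, 0.0]]
wrist_force: [0.4, -0.5, -1.4]
gripper_width: 0.227
```

```bash
python3 -c "
from h import *
go([.598,.170,.165],-1.2)"
```

```text
t 6.3 pos [0.5888 0.1539 0.1875] F [ 0.4 -0.5 -1.4] g 0.227 q [ 0.13  0.21  1.61 -0.    1.33  0.15]
shift cm [-1.63  2.25  0.88] rot [-0.0002 -0.0034  0.0001]
```

>>> apply_moves(
  motion=[
    [[0,-0.8,0,0.4,0,-0.003,0],[0,-1.6,0.5,0.9,0,-0.003,0],[0,-1.6,1.5,0.9,0,-0.003,0],[0,-1.6,2.2,0.9,0,-0.003,0],[0,-1.6,2.2,0.9,0,-0.003,0]],
  ],
)

```text
time: 6.8
ee_pos: [0.5967, 0.1705, 0.1627]
orientation: [[-0.02, -0.004, 1.0], [-1.0, -0.001, -0.02], [0.001, -1.0, -0.004]]
wrist_force: [0.1, -0.3, -0.6]
gripper_width: 0.226
```

```bash
python3 - <<'E'
from h import *
go([.598,.170,.135],-1.2)
for n in ['top','side']:
    im=r.grab_frame(n);cv2.imwrite(f'pics/{n}5.png',im)
    for q in ["clip_wide_tab","rail_thick_mid"]: print(n,q,[(d['uv'],round(d['conf'],2)) for d in r.landmark_of(q,n)])
    print("expect tab",proj(n,[.598,.170,.165+.0157]),"bar",proj(n,[.598,.17,.07]))
s=cv2.imread('pics/side5.png');cv2.imwrite('pics/side5c.png',cv2.resize(s[130:410,130:330],None,fx=2.1,fy=2.1,interpolation=cv2.INTER_CUBIC))
E
```

```text
t 6.8 pos [0.5967 0.1705 0.1627] F [ 0.1 -0.3 -0.6] g 0.226 q [ 0.15  0.26  1.59 -0.    1.29  0.17]
shift cm [0.05 2.77 0.14] rot [0.0041 0.0013 0.0008]
top clip_wide_tab [([386.9, 330.9], 0.85), ([182.4, 154.1], 0.79), ([369.2, 263.5], 0.76), ([471.9, 282.2], 0.72)]
top rail_thick_mid [([192.5, 170.9], 0.62)]
expect tab [178.37553448 153.7573011 ] bar [196.23273154 174.24230783]
side clip_wide_tab [([208.1, 222.4], 0.98), ([393.0, 161.0], 0.98), ([425.0, 198.1], 0.75), ([360.2, 202.5], 0.72)]
side rail_thick_mid [([213.7, 304.6], 0.87)]
expect tab [206.56999041 224.38980819] bar [216.47647063 303.00560294]
```

View pics/side5c.png

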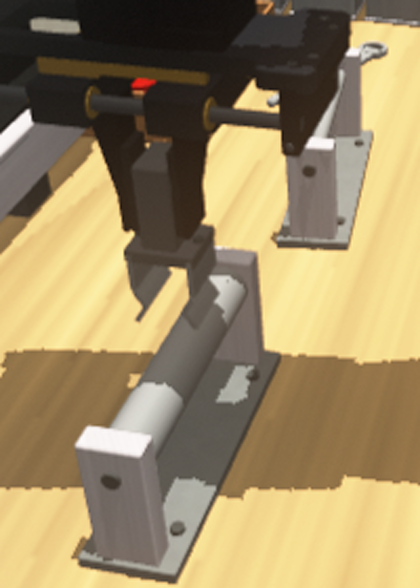

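View pics/top5.png

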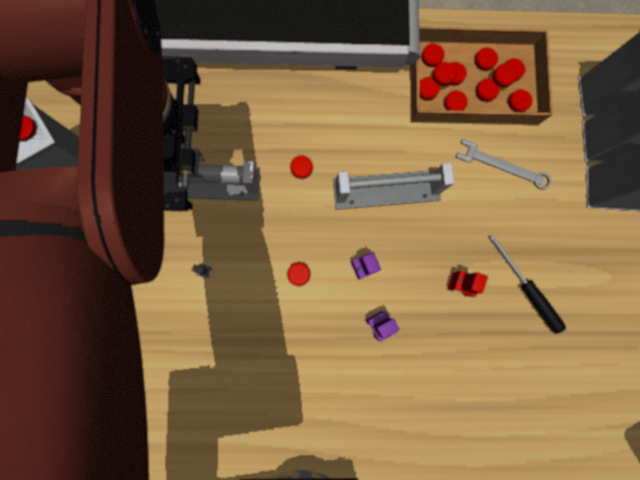

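The side crop shows the clip's arms straddling the bar: tips at about (140,318) and (200,325), bar below running up to the right. My position estimates put the bar's axis at x≈0.599, so I'll shift by 2 mm and descend gently.

>>> apply_moves(
  motion=[
    [[0,0,0.3,0.2,0,0,0],[0,0,1,0.2,0,0,0],[0,0,1.7,0.2,0,0,0],[0,0,2.3,0.2,0,0,0],[0,0,2.6,0.2,0,0,0]],
  ],
)

```text
time: 7.6
ee_pos: [0.5994, 0.1705, 0.1378]
orientation: [[-0.02, -0.002, 1.0], [-1.0, -0.0, -0.02], [0.0, -1.0, -0.002]]
wrist_force: [-0.1, -0.2, -1.1]
gripper_width: 0.226
```

```bash
python3 - <<'E'
from h import *
im=r.grab_frame('side');cv2.imwrite('pics/side6c.png',cv2.resize(im[180:410,130:330],None,fx=2.5,fy=2.5,interpolation=cv2.INTER_CUBIC))
go([.599,.171,.102],-1.2)
E
```

```text
t 7.65 pos [0.5994 0.1705 0.1377] F [ 0.6  0.5 -1.4] g 0.228 q [0.15 0.29 1.61 0.   1.25 0.17]
shift cm [-0.05  3.57 -0.03] rot [0.0022 0.0009 0.0004]
```

View pics/side6c.png

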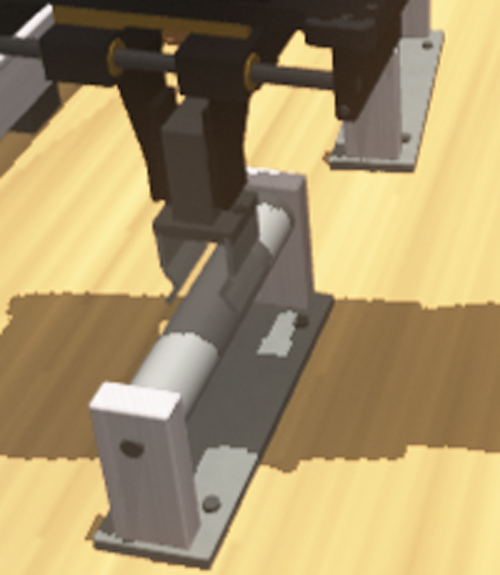

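The tips, at about (172,300) and (237,300), straddle the bar, whose centre there is about column 205. Now I push in steps.

>>> apply_moves(
  motion=[
    [[0,0,0.4,0,0,0,0],[0,0,0.8,0,0,0,0],[0,0,1.1,0,0,0,0],[0,0,1.4,0,0,0,0],[0,0,1.6,0,0,0,0]],
  ],
)

```text
time: 8.15
ee_pos: [0.6019, 0.1709, 0.1269]
orientation: [[-0.02, 0.004, 1.0], [-1.0, 0.001, -0.02], [-0.001, -1.0, 0.004]]
wrist_force: [-4.2, -0.5, 18.3]
gripper_width: 0.227
```

>>> apply_moves(
  motion=[
    [[0,0,0.2,0,0,0,0],[0,0,0.4,0,0,0,0],[0,0,0.6,0,0,0,0],[0,0,0.8,0,0,0,0],[0,0,1.0,0,0,0,0]],
  ],
)

```text
time: 8.65
ee_pos: [0.6013, 0.1709, 0.1152]
orientation: [[-0.02, 0.003, 1.0], [-1.0, 0.001, -0.02], [-0.001, -1.0, 0.003]]
wrist_force: [-0.9, 1.1, 3.1]
gripper_width: 0.225
```

```bash
python3 - <<'E'
from h import *
im=r.grab_frame('side');cv2.imwrite('pics/side7c.png',cv2.resize(im[180:410,130:330],None,fx=2.5,fy=2.5,interpolation=cv2.INTER_CUBIC))
go([.599,.171,.102],-1.2)
E
```

```text
t 8.7 pos [0.6008 0.1709 0.1143] F [-1.   0.   2.8] g 0.23 q [0.15 0.31 1.63 0.   1.2  0.17]
shift cm [-0.01  1.23 -0.18] rot [-0.0017  0.0011 -0.0005]
```

View pics/side7c.png

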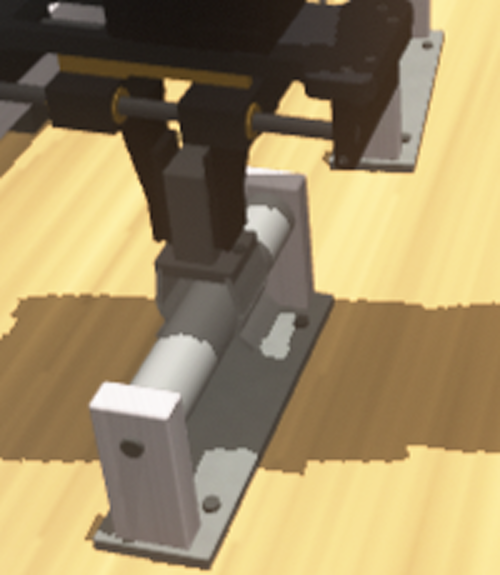

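The force peaked near 18 N and dropped to 3 N, so the widest point has been passed. I'll keep going to the seat.

>>> apply_moves(
  motion=[
    [[0,0,0.4,0.1,0,0,0],[0,0,0.7,0.1,0,0,0],[0,0,0.9,0.1,0,0,0],[0,0,1.1,0.1,0,0,0],[0,0,1.1,0.1,0,0,0]],
  ],
)

```text
time: 9.2
ee_pos: [0.6005, 0.1704, 0.1027]
orientation: [[-0.02, -0.002, 1.0], [-1.0, -0.0, -0.02], [0.0, -1.0, -0.002]]
wrist_force: [-5.2, -0.8, 7.3]
gripper_width: 0.224
```

```bash
python3 - <<'E'
from h import *
go([.600,.171,.102],-1.2)
E
```

```text
t 9.2 pos [0.6005 0.1704 0.1027] F [-5.2 -0.8  7.3] g 0.224 q [ 0.15  0.33  1.63 -0.    1.19  0.17]
shift cm [-0.06  0.07 -0.06] rot [0.0018 0.001  0.0005]
```

>>> apply_moves(
  motion=[
    [[0,0,0.1,-0.1,0,0,0],[0,0,0.15,-0.1,0,0,0],[0,0,0.2,-0.1,0,0,0],[0,0,0.2,-0.1,0,0,0],[0,0,0.2,-0.1,0,0,0]],
  ],
)

```text
time: 9.7
ee_pos: [0.6005, 0.1705, 0.1027]
orientation: [[-0.02, 0.001, 1.0], [-1.0, -0.0, -0.02], [0.0, -1.0, 0.001]]
wrist_force: [-6.8, -1.9, 15.5]
gripper_width: 0.224
```

```bash
python3 - <<'E'
from h import *
im=r.grab_frame('side');cv2.imwrite('pics/side8c.png',cv2.resize(im[180:410,130:330],None,fx=2.5,fy=2.5,interpolation=cv2.INTER_CUBIC))
print([(d['uv'],round(d['conf'],2)) for d in r.landmark_of("clip_wide_tab","side")],proj("side",[.6,.171,.118]))
go([.600,.171,.102],-1.2)
E
```

```text
[([210.7, 269.4], 0.94), ([363.4, 201.1], 0.93), ([423.9, 202.6], 0.85), ([390.0, 161.1], 0.81)] [210.46153183 271.10630243]
t 9.8 pos [0.6005 0.1705 0.1027] F [-7.9 -1.8 15.6] g 0.229 q [ 0.15  0.33  1.63 -0.    1.18  0.17]
shift cm [-0.05  0.07 -0.05] rot [-0.0006  0.0011  0.0004]
```

View pics/side8c.png

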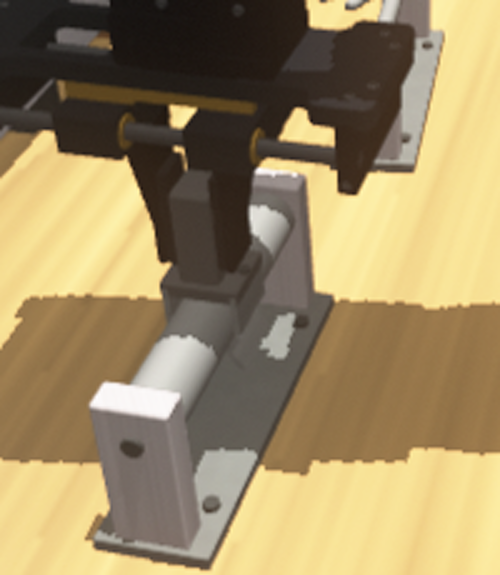

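Pushing further raised the force from 7 to 15.6 N with no movement, and z matches the predicted home height, so the clip is seated. I'll release the preload, then open.

>>> apply_moves(
  motion=[
    [[0,0,-0.2,0,0,0,0],[0,0,-0.2,0,0,0,0],[0.3,0,-0.2,0,0,0,0],[0.5,0,-0.2,0,0,0,0],[0.6,0,-0.2,0,0,0,0]],
  ],
)

```text
time: 10.3
ee_pos: [0.6001, 0.1706, 0.1018]
orientation: [[-0.02, -0.0, 1.0], [-1.0, 0.0, -0.02], [-0.0, -1.0, -0.0]]
wrist_force: [-0.9, 0.5, -1.3]
gripper_width: 0.4
```

>>> apply_moves(
  motion=[
    [[0.7,0,0,0,0,0,0],[0.7,0,0,0,0,0,0],[0.7,0,0,0,0,0,0],[0.7,0,0,0,0,0,0],[0.7,0,0,0,0,0,0]],
  ],
)

```text
time: 10.8
ee_pos: [0.6002, 0.1706, 0.1023]
orientation: [[-0.02, 0.0, 1.0], [-1.0, 0.0, -0.02], [-0.0, -1.0, 0.0]]
wrist_force: [-0.5, -0.0, 0.3]
gripper_width: 0.692
```

>>> apply_moves(
  motion=[
    [[0.7,0,-1,0,0,0,0],[0.7,0,-3,0,0,0,0],[0.7,0,-6,0,0,0,0],[0.7,0,-9,0,0,0,0],[0.7,0,-12,0,0,0,0]],
  ],
)

```text
time: 11.3
ee_pos: [0.6002, 0.1706, 0.2244]
orientation: [[-0.02, 0.001, 1.0], [-1.0, 0.0, -0.02], [-0.0, -1.0, 0.001]]
wrist_force: [0.9, 0.5, 0.8]
gripper_width: 0.698
```

>>> apply_moves(
  motion=[
    [[0.7,4,-2,0,0,0,0],[0.7,8,-2,0,0,0,0],[0.7,12,-2,0,0,0,0],[0.7,16,-2,0,0,0,0],[0.7,20,-2,0,0,0,0]],
  ],
)

```text
time: 11.8
ee_pos: [0.5961, -0.0309, 0.2435]
orientation: [[-0.02, 0.001, 1.0], [-1.0, -0.0, -0.02], [0.0, -1.0, 0.001]]
wrist_force: [1.4, -0.2, 0.0]
gripper_width: 0.701
```

```bash
python3 - <<'E'
from h import *
for n in ['side','top']:
    im=r.grab_frame(n);cv2.imwrite(f'pics/{n}9.png',im)
    print(n,[(d['uv'],round(d['conf'],2)) for d in r.landmark_of("clip_wide_tab",n)],proj(n,[.6,.171,.118]))
    c=im[180:410,130:330] if n=='side' else im[100:300,100:300]
    cv2.imwrite(f'pics/{n}9c.png',cv2.resize(c,None,fx=2.5,fy=2.5,interpolation=cv2.INTER_CUBIC))
go([.600,.171,.102],-1.2)
E
```

```text
side [([363.0, 204.0], 0.92), ([209.2, 268.5], 0.88), ([390.1, 163.7], 0.85), ([424.1, 200.0], 0.74)] [210.46153183 271.10630243]
top [([473.9, 283.9], 0.79)] [188.56235936 164.85506136]
t 12.0 pos [ 0.5963 -0.0302  0.2431] F [ 0.5  0.5 -0.1] g 0.698 q [-0.18  0.14  1.58  0.    1.42 -0.16]
shift cm [-20.12  14.12  -0.09] rot [-0.0008 -0.0013 -0.0003]
```

View pics/side9c.png

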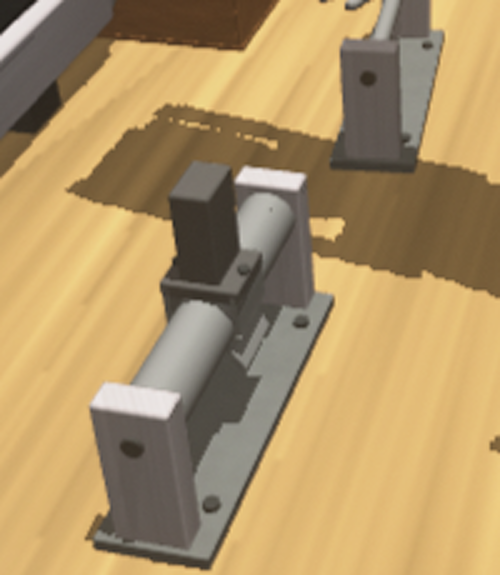

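View pics/top9c.png

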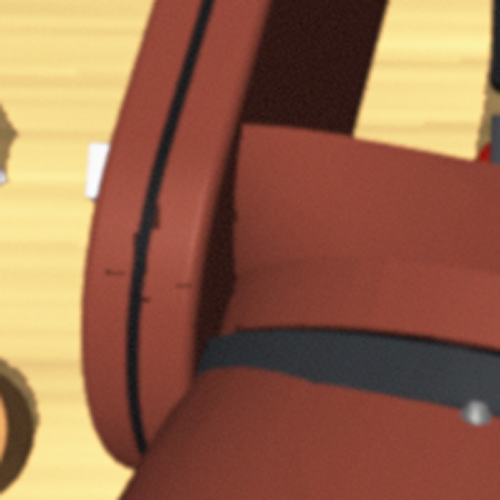

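The side view shows the clip seated and upright near mid-bar: its tab edge (170,190)→(178,262) slopes like the post edge (93,405)→(108,545). The arm hides it from the top camera, so I'll move clear and look once more.

>>> apply_moves(
  motion=[
    [[0.7,4,0,0,0,0,0],[0.7,8,0,0,0,0,0],[0.7,12,0,0,0,0,0],[0.7,16,0,0,0,0,0],[0.7,20,0,0,0,0,0]],
  ],
)

```text
time: 12.5
ee_pos: [0.5927, -0.229, 0.2429]
orientation: [[-0.018, 0.001, 1.0], [-1.0, 0.0, -0.018], [-0.0, -1.0, 0.001]]
wrist_force: [-0.0, 0.3, 0.3]
gripper_width: 0.701
```

>>> apply_moves(
  motion=[
    [[0.7,2,0,0,0,0,0],[0.7,4,0,0,0,0,0],[0.7,5,0,0,0,0,0],[0.7,5,0,0,0,0,0],[0.7,5,0,0,0,0,0]],
  ],
)

```text
time: 13.0
ee_pos: [0.5915, -0.2781, 0.2423]
orientation: [[-0.019, -0.0, 1.0], [-1.0, 0.001, -0.019], [-0.001, -1.0, -0.0]]
wrist_force: [0.8, 0.1, 0.6]
gripper_width: 0.701
```

```bash
python3 - <<'E'
from h import *
im=r.grab_frame('top')
print([(d['uv'],round(d['conf'],2)) for d in r.landmark_of("clip_wide_tab","top")],proj('top',[.6,.171,.118]))
c=np.ascontiguousarray(im[130:290,110:290])
cv2.imwrite('pics/top10c.png',cv2.resize(c,None,fx=3.5,fy=3.5,interpolation=cv2.INTER_CUBIC))
# expected outline of the tab top, upright at home
a=np.radians(-1.2)
for z in (.143,.093):
  for sx,sy in ((-1,-1),(1,-1),(1,1),(-1,1)):
    x,y=sx*.01,sy*.015
    p=proj('top',[.6004+x*np.cos(a)-y*np.sin(a),.1705+x*np.sin(a)+y*np.cos(a),z]);print(z,((p-[110,130])*3.5).round())
E
```

```text
[([471.7, 282.8], 0.95), ([194.2, 164.1], 0.93), ([370.0, 266.6], 0.91), ([387.2, 328.2], 0.58)] [188.56235936 164.85506136]
0.143 [296. 129.]
0.143 [299.  83.]
0.143 [227.  80.]
0.143 [224. 126.]
0.093 [322. 159.]
0.093 [324. 116.]
0.093 [257. 114.]
0.093 [254. 157.]
```

View pics/top10c.png

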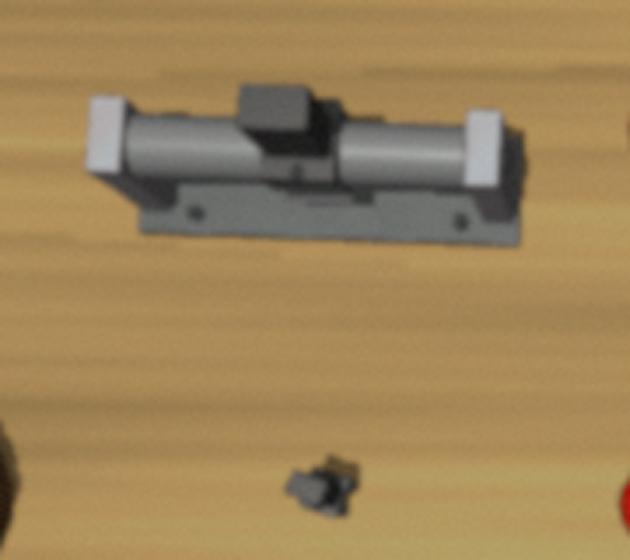

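The top view shows the clip seated over the bar. Its crown spans columns 262–340 (centre 301) and the free bar 127–467 (centre 297), so it is within about 2 mm of half-way. The tab top sits 26 px from the crown centre; an upright clip would give 27. The narrow clip still stands at (322,488).

```bash
python3 -c "
from cell import r
print(r.get_state()['time'],r.sign_off())"
```

```text
the job is handed in; nothing more can be done
13.1 None
```

The wide grey clip is snapped onto the thick guide bar, and I handed the job in at 13.1 s. I gripped it by its tab, pushed it straight down over the bar, let go and moved the arm clear. The other clips were not touched.

- **Seating:** the force peaked at about 18 N, fell to 3 N as the arms snapped past, then rose to 15.6 N with no further movement. The tool height there matched the predicted home height to about 1 mm.
- **Position:** in the last top picture the clip is within about 2 mm of half-way between the posts, and it is upright in both views. The narrow clip still stands where it was.
- **Disagreements:** in the top picture the tab shows about 5 mm further along the bar (toward -y) than the gripper pose predicted. I put this down to a small grasp offset plus calibration error. Lateral force reached about 8 N while the clip was being seated and was gone after release.

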